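# Right the fallen bookend and bring it up to the row

### The job

The loose wooden bookend by the row of books has fallen flat on its back, with its foot sticking up. Tip it back up onto its foot without lifting it off the counter, and let it down gently: it must not drop or slam. Then slide it along until its back stands flat against the end of the row, about centred on it, without shoving the row along or disturbing the mug, the bottle and the paperback.

Things in the scene. Friction and masses are not known exactly. Their poses are not given: they have to be found in the camera images.
- bookend: loose L of brown wood, 0.6 kg, heaviest in its foot: upright 150 high, foot 110 long from the back face, both 100 wide, 18 mm thick. Origin: middle of the heel edge (back face meets underside). As it stands: z up, x along the heel edge, foot to -y, back face at y = 0. At the start it lies on its back, z level towards the row, foot up. Tipped over its heel, past about 40 degrees it falls by itself.
- foot_end (a point): middle of the end face of the bookend's foot (its free end), 9 mm above the underside and 110 mm from the back face, in the bookend's -y
- row: the row of six standing books of mixed colours, 176 mm long along its y axis, with a like bookend at its +y end (foot to +y), all one piece, about 3 kg, standing loose. Origin: centre of the underside of the six books; z up. Books are 130 to 155 mm deep (x) and 180 to 225 mm high
- row_end (a point): the middle of the foot of the row's open end face, on the counter: this face looks to the row's -y and is the cover of a book 150 mm wide (x, centred here) and 215 mm high. Axes as the row's. The bookend's back must come against it
- mug: white mug, 80 mm across, 95 mm high, with a handle; origin at the centre of its underside; leave alone
- spray: upright closed bottle, 60 mm across, 170 mm high; origin at the centre of its underside; leave alone
- paperback: paperback lying flat, 110 x 175 x 22 mm; origin at the centre of its underside; leave alone

How it is judged:
By the outcome, as a careful person would: the job done as asked, in the order asked, and still so for the second after the job is handed in, with the robot touching nothing.
It also fails if it takes over 69 s, if anything falls off the work surface, if the arm or the gripper's body presses on something with over 40 N, if the wrist force passes 120 N, or if a joint passes its speed limit or range.

### The arm

A 6-joint arm with a two-finger parallel gripper is mounted at the origin on the work surface. World frame = base frame: x ahead of the robot, y to its left, z up, the work surface at z = 0. Lengths are in mm, angles in degrees, forces in N, time in s.
With the tool pointing down it reaches from about 350 to 850 mm from the base axis. Payload 8.1 kg.
Tool frame: the origin (TCP) lies on the centre line of the jaws, within the pads' length; the fingertips stand 19 mm ahead of it and the grasp point (between the pads) is the TCP (r.tip_reach is the z of the fingertips in the tool frame, in mm); z points along the fingers, y is the line along which they close (so a half turn about z gives the same grasp; the last joint's range is limited). The gripper opens to 85 mm and grips with 20 to 120 N. Pads are 22 mm wide; open, the fingers measure 114 mm over their backs; the gripper's body (76 mm by 85 mm) begins 54 mm behind the grasp point. The pads swing forward as they close: fully open they stand 13 mm farther back than shut.
Start: joints at [-78.289, 7.471, 85.268, -0, 87.261, -4.893], TCP at [171.477, -574.979, 250.292] pointing down, gripper open.
Joint ranges: [-169.43, 169.43], [-51.17, 129.36], [1.28, 143.12], [-76.62, 256.62], [0, 156.53], [-152.29, 152.29]. Speed limits (degrees/s): [136.94, 136.94, 159.86, 180, 180, 180].

### API

Orientations are given as [roll, pitch, yaw] about the fixed x, y, z axes, in that order (R = Rz(yaw) Ry(pitch) Rx(roll)).
In Python, from bench import r gives the robot as it stands. The module is installed in compiled form; this text tells all that it offers.
- The arm moves only by the shell command python3 -m handwheel 'ROWS' [FORCE]. ROWS is JSON, a list of rows, each a list of 7 numbers: the shift along the tool's x, y, z in m, then the turn, a rotation vector about the tool's x, y, z in degrees, then the finger opening in m, from 0 to 0.0854. In form: [[tx, ty, tz, ax, ay, az, claw], ...]. A call has 1 to 8 rows; each row shifts and turns the commanded pose from where the row before left it, along the tool's axes as they then stand; what a row does not reach is not made up. A row lasts 1/12 s, in which the tool goes at most 41.7 mm and 7.16 degrees, less where a joint would pass 70% of its speed; a pose out of reach is approached as far as the arm can. A call with a gripper value outside its range is refused whole. The fingers move at their own pace and stop on an object; FORCE is the grip in N (left out, the last holds). Time passes only in rows, so rows that do not move let the fingers close. It gives the time, the measured TCP pose, the force, the opening and the grip force at its end, in the units of the state.
- r.sense(): the state, without advancing time (a new reading comes with each control period).
- r.snapshot(name): name is "scene" or "top"; returns (picture, depth): 400x640x3 uint8, blue, green, red; 400x640 float32, mm along the optical axis (not along the pixel's ray), 0 where there is no reading.
- r.calibration(name): a dict with "vfov" (degrees; the focal length in pixels is half the picture's height over the tangent of half this angle, whatever the lens; pixels are square), "cx", "cy" (the principal point, pixels), "rvec" (rotation vector, rad) and "tvec" (3), from world to camera coordinates, as OpenCV has them. Camera axes: x right, y down, z forward; pixel columns grow to the right and rows downward; lengths in mm; the calibration is good to about 2 mm. A picture is of the moment at which its call begins. calibration takes no time and is no camera call.
- r.hand_in(): hands the job in; it is judged then, once.
The state is a dict: "time": time; "joint_pos": joint angles; "qd": joint speeds; "joint_efforts": joint torques, N m; "tool_pos": TCP position; "tcp_rot": TCP orientation; "ft_force": force on the tool from outside, world axes, zero at the start; "wrist_torque": the same for the moment, N m; "finger_gap": finger opening in mm; "grip_force": force on a finger pad.
Only numpy, scipy, OpenCV 4.12 (cv2) and the standard library are available. Lean on these libraries where they do the work, as an engineer would, in place of code of your own. Each camera call takes 0.05 s, during which the arm holds its last target. There are 200 camera calls.

## Working session

There is one attempt and no reset: what is moved stays moved. The work goes in short steps, Python scripts to look and compute and a shell command to move; the robot and the scene stay as the last step left them, time stands still between calls to the robot, and variables do not carry over. Pictures are saved under pics/ and viewed, at most 10 in all, crops included, and the job is handed in when it is done.

```bash
mkdir -p pics
cat > h.py <<'E'
import numpy as np, cv2
from bench import r
from scipy.spatial.transform import Rotation as Ro
def cam(n):
    c=r.calibration(n); f=200/np.tan(np.radians(c['vfov']/2))
    return f,c['cx'],c['cy'],cv2.Rodrigues(np.array(c['rvec'],float))[0],np.array(c['tvec'],float).ravel()
def cloud(n,d):
    f,cx,cy,R,t=cam(n); v,u=np.mgrid[0:400,0:640]
    P=np.stack([(u-cx)/f*d,(v-cy)/f*d,d],-1)
    return (P-t)@R
E
python3 - <<'E'
from h import *
for n in ("scene","top"):
    p,d=r.snapshot(n); np.save(n+'.npy',d); cv2.imwrite(f'pics/{n}0.png',p); cv2.imwrite(n+'_raw.png',p)
    print(n,r.calibration(n),(d==0).mean())
print(r.sense())
E
```

```text
scene {'vfov': 55.50708046276827, 'cx': 318.78436711903737, 'cy': 208.1895880384518, 'rvec': array([ 1.82278388,  1.45783022, -0.72903375]), 'tvec': array([-220.37211131, -272.02886094, 1190.89164864])} 0.00396875
top {'vfov': 48.894494794652275, 'cx': 319.736958774716, 'cy': 195.92897346840124, 'rvec': array([ 2.017054  , -2.17639412,  0.25263678]), 'tvec': array([115.42199503, 637.84243614, 868.38224658])} 0.00401953125
{'time': 0.1, 'joint_pos': array([-7.82882217e+01,  7.51250868e+00,  8.53239280e+01, -2.51926500e-03,
        8.72607481e+01, -4.88994128e+00]), 'qd': array([ 3.14471368e-03, -9.67770514e-02, -5.86238489e-02, -1.96897775e-05,
       -9.93060443e-02,  3.78345056e-02]), 'joint_efforts': array([ 1.17594151e-03, -5.70951784e+01, -5.01942337e+01, -1.31673723e-04,
        8.20600282e-03,  8.73986323e-06]), 'tool_pos': array([ 171.37328   , -574.51832203,  249.32277111]), 'tcp_rot': array([-1.79902954e+02, -5.77720464e-03,  1.66018373e+01]), 'ft_force': array([ 0.56947367, -0.46663269, -0.02246693]), 'wrist_torque': array([-0.03504767,  0.01690662,  0.02240096]), 'grip_force': 0.0, 'finger_gap': 85.12296351197881}
```

View pics/scene0.png

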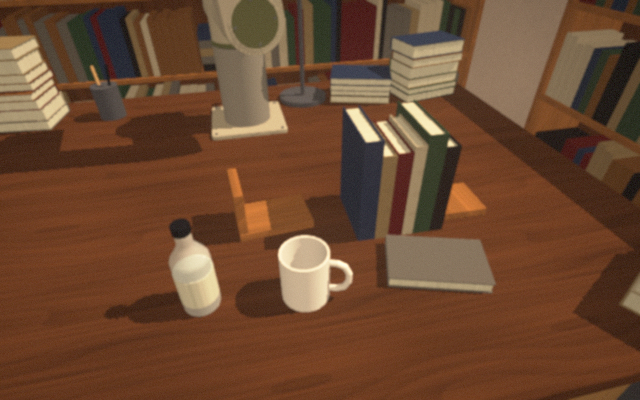

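View pics/top0.png

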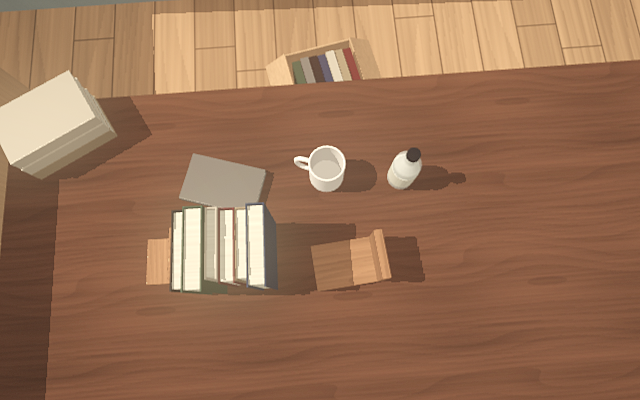

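The scene view shows the bookend lying flat at about (270,215), foot up at its left end (235,200), and the row's blue open face at (360,180). The top view shows its upright at (345,262), foot at (382,255), row end at about (270,245), mug at (326,168), bottle at (405,168) and paperback at (222,182).

```bash
python3 - <<'E'
from h import *
d={n:np.load(n+'.npy') for n in("scene","top")}
C={n:cloud(n,d[n]) for n in d}
T=C['top']
for n,pts in {'top':[(345,262),(382,255),(335,290),(312,248),(269,206),(276,285),(258,210),(265,284),(326,168),(413,154),(222,182),(300,350),(330,330)],'scene':[(285,215),(236,190),(360,235),(345,210),(360,170),(270,280)]}.items():
    for u,v in pts: print(n,u,v,C[n][v,u].round(0))
A=np.vstack([C[n][d[n]>0] for n in C])
def rect(name,P):
    (c,s,a)=cv2.minAreaRect(P[:,:2].astype(np.float32)); print(name,len(P),np.round(c),np.round(s),round(a,1), 'z',np.percentile(P[:,2],[5,50,95]).round(1))
# bookend by top-image windows
def win(n,u0,u1,v0,v1,z0,z1):
    Q=C[n][v0:v1,u0:u1].reshape(-1,3); return Q[(Q[:,2]>z0)&(Q[:,2]<z1)]
rect('upright inner',win('top',300,400,225,300,12,24))
rect('foot end',win('top',300,400,225,300,100,120))
rect('row tops',win('top',160,285,195,300,170,235))
rect('open book',win('top',244,285,195,300,205,225))
rect('row bookend foot',win('top',135,172,225,300,10,26))
rect('paperback',win('top',170,275,145,215,14,30))
rect('mug',win('top',280,350,140,195,85,100))
rect('spray',win('top',380,430,140,195,150,180))
E
python3 -c "
import cv2
a=cv2.imread('top_raw.png')[190:300,255:400]; cv2.imwrite('pics/c1.png',cv2.resize(a,None,fx=5,fy=5,interpolation=2))"
```

```text
top 345 262 [505.  22.  17.]
top 382 255 [506. -48. 110.]
top 335 290 [447.  48.   1.]
top 312 248 [542.  92.  17.]
top 269 206 [648. 184.   1.]
top 276 285 [467. 175.  28.]
top 258 210 [595. 183. 210.]
top 265 284 [462. 175. 215.]
top 326 168 [728.  46.   5.]
top 413 154 [ 693. -122.  168.]
top 222 182 [707. 286.  24.]
top 300 350 [327. 133.  -1.]
top 330 330 [364.  66.   0.]
scene 285 215 [517.  41.  20.]
scene 236 190 [539. -47. 112.]
scene 360 235 [608. 174.  16.]
scene 345 210 [510. 172.   4.]
scene 360 170 [594. 170. 156.]
scene 270 280 [669. -10.   0.]
upright inner 2738 [505.  22.] [100. 140.] 5.0 z [14.8 17.7 20.7]
foot end 470 [511. -48.] [100.  18.] 5.0 z [106.2 109.5 112. ]
row tops 7729 [535. 261.] [177. 153.] 88.8 z [180.  196.3 215.2]
open book 1620 [535. 190.] [ 35. 149.] 88.9 z [208.4 211.1 215.9]
row bookend foot 968 [540. 434.] [101.  52.] 0.4 z [14.8 17.7 20.6]
paperback 3360 [706. 288.] [177. 111.] 72.2 z [18.9 21.7 24.5]
mug 275 [713.  48.] [77. 80.] 85.4 z [86.6 93.7 96.6]
spray 175 [ 694. -122.] [27. 26.] 73.5 z [160.1 169.2 172. ]
```

View pics/c1.png

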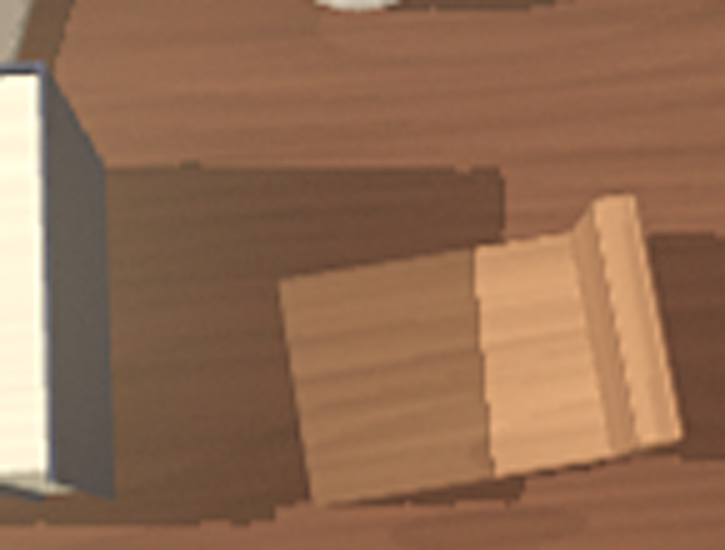

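```bash
python3 -c "
from bench import r; print(r.tip_reach)"
python3 -m handwheel '[[0.0205,-0.0202,0,0,0,0,0.085],[0.0205,-0.0202,0,0,0,0,0.085],[0.0205,-0.0202,0,0,0,0,0.085],[0.0205,-0.0202,0,0,0,0,0.085],[0.0205,-0.0202,0,0,0,0,0.085],[0.0205,-0.0202,0,0,0,0,0.085],[0.0205,-0.0202,0,0,0,0,0.085],[0.0205,-0.0202,0,0,0,0,0.085]]'
python3 -m handwheel '[[0.0205,-0.0202,0,0,0,0,0.085],[0.0205,-0.0202,0,0,0,0,0.085],[0.0205,-0.0202,0,0,0,0,0.085],[0.0205,-0.0202,0,0,0,0,0.085],[0.0205,-0.0202,0,0,0,0,0.085],[0.0205,-0.0202,0,0,0,0,0.085],[0.0205,-0.0202,0,0,0,0,0.085],[0.0205,-0.0202,0,0,0,0,0.085]]'
python3 -m handwheel '[[0.0205,-0.0202,0,0,0,0,0.085],[0.0205,-0.0202,0,0,0,0,0.085],[0.0205,-0.0202,0,0,0,0,0.085],[0.0205,-0.0202,0,0,0,0,0.085],[0.0205,-0.0202,0,0,0,0,0.085],[0.0205,-0.0202,0,0,0,0,0.085],[0.0205,-0.0202,0,0,0,0,0.085],[0.0205,-0.0202,0,0,0,0,0.085]]'
python3 -m handwheel '[[0,0,0,0,0,5.8,0.085],[0,0,0,0,0,5.8,0.085],[0,0,0,0,0,0,0.085]]'
```

```text
19.0
time: 0.77
tool_pos: [282.7, -371.7, 249.8]
tcp_rot: [-180.0, 0.0, 16.6]
ft_force: [1.0, -1.5, 0.9]
finger_gap: 85.2
grip_force: 0.0
time: 1.43
tool_pos: [393.7, -170.1, 250.0]
tcp_rot: [-180.0, 0.0, 16.6]
ft_force: [0.6, 0.6, -0.0]
finger_gap: 84.8
grip_force: 0.0
time: 2.1
tool_pos: [504.7, 31.7, 249.9]
tcp_rot: [-180.0, 0.0, 16.6]
ft_force: [0.7, -0.6, 0.3]
finger_gap: 85.1
grip_force: 0.0
time: 2.35
tool_pos: [504.2, 30.9, 249.6]
tcp_rot: [-180.0, 0.1, 4.8]
ft_force: [-0.1, 0.4, 0.3]
finger_gap: 85.1
grip_force: 0.0
```

```bash
cat > look.py <<'E'
import sys
from h import *
n,name,u0,u1,v0,v1,k=sys.argv[1],sys.argv[2],*map(int,sys.argv[3:8])
p,d=r.snapshot(n); np.save(n+'.npy',d); cv2.imwrite(n+'_raw.png',p)
cv2.imwrite(f'pics/{name}.png',cv2.resize(p[v0:v1,u0:u1],None,fx=k,fy=k,interpolation=2))
E
python3 look.py scene s1 170 370 0 200 3
python3 - <<'E'
from h import *
d=np.load('scene.npy'); P=cloud('scene',d)[d>0]
t=np.array(r.sense()['tool_pos']); Q=P-t; a=np.radians(4.8)
q=np.stack([Q[:,0]*np.cos(a)+Q[:,1]*np.sin(a),-Q[:,0]*np.sin(a)+Q[:,1]*np.cos(a),Q[:,2]],1)
q=q[(abs(q[:,0])<60)&(abs(q[:,1])<90)&(q[:,2]>-60)]
for z in range(-30,110,8):
    s=q[(q[:,2]>=z)&(q[:,2]<z+8)]
    if len(s)>3: print(z,len(s),'y',np.percentile(s[:,1],[2,98]).round(),'x',np.percentile(s[:,0],[2,98]).round())
E
```

```text
-6 33 y [-50.  48.] x [-5. 12.]
2 80 y [-57.  54.] x [-8. 12.]
10 90 y [-57.  55.] x [-10.  13.]
18 88 y [-57.  54.] x [-9. 12.]
26 97 y [-57.  54.] x [-6. 12.]
34 102 y [-65.  64.] x [ 3. 15.]
42 252 y [-74.  71.] x [-9. 14.]
50 250 y [-74.  70.] x [-9. 18.]
58 378 y [-72.  69.] x [-13.  18.]
66 318 y [-72.  68.] x [-12.  19.]
74 345 y [-71.  68.] x [ 2. 21.]
82 467 y [-69.  65.] x [ 3. 21.]
90 522 y [-68.  64.] x [-2. 14.]
98 319 y [-66.  62.] x [-8. 13.]
106 148 y [-38.  33.] x [ 2. 38.]
```

View pics/s1.png

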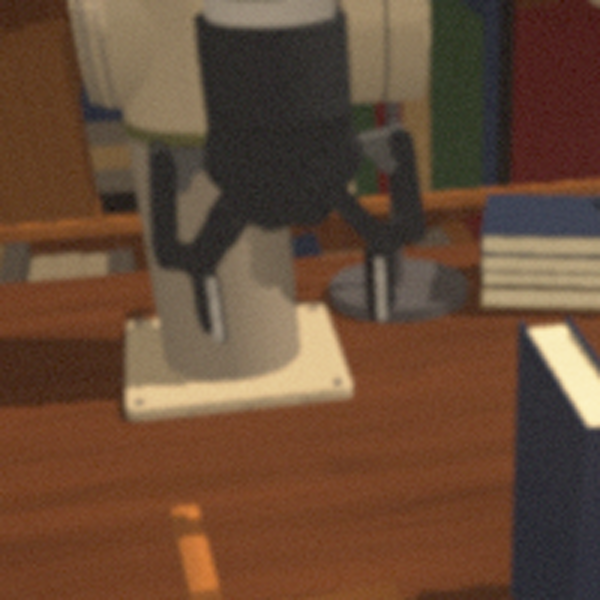

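The picture shows the open gripper above the bookend, with its knuckles wider than its fingers. From depth, the open tips are about 6 mm ahead of the TCP and ±56 mm over the backs. I'll use the open gripper as a spreader inside the L: the -y finger pushes the foot over, and the +y finger catches the upright.

```bash
python3 -m handwheel '[[0,0,0.018,0,0,0,0.085],[0,0,0.018,0,0,0,0.085],[0,0,0.018,0,0,0,0.085],[0,0,0.018,0,0,0,0.085],[0,0,0.018,0,0,0,0.085],[0,0,0.018,0,0,0,0.085],[0,0,0.018,0,0,0,0.085],[0,0.002,0.018,0,0,0,0.085]]'
python3 -m handwheel '[[0,0.002,0,0,0,0,0.085],[0,0.002,0,0,0,0,0.085],[0,0.002,0,0,0,0,0.085],[0,0.001,0,0,0,0,0.085],[0,0,0,0,0,0,0.085],[0,0,0,0,0,0,0.085]]'
cat > plan.py <<'E'
import numpy as np
D=np.radians; rot=lambda a:np.array([[np.cos(D(a)),-np.sin(D(a))],[np.sin(D(a)),np.cos(D(a))]])
def tcp(th,s,t,phi,mode):
    u=rot(th)@[1,0]; f=rot(th)@[0,1]; K=18*u+18*f
    off=rot(phi)@[(-56.5 if mode=='A' else 56.5),-6]
    return K+(s*f if mode=='A' else t*u)-off
def row(p,q,phi):  # shift in tool y,z
    d=q-p; c,s=np.cos(D(phi)),np.sin(D(phi))
    return d@[-c,-s], d@[s,-c]
W=[]
for th in range(0,91,5):
    if th<=30: W.append((th,tcp(th,82-17*th/35,0,0,'A'),0))
    elif th<=65: W.append((th,rot(th-35)@tcp(35,65,93,0,'A') ,th-35))
    else: W.append((th,tcp(th,0,92.5,30,'B'),30))
if __name__=='__main__':
    print(tcp(35,65,0,0,'A'),tcp(35,0,92.5,0,'B'),tcp(65,0,92.5,30,'B'))
    for i,(th,p,ph) in enumerate(W):
        if i: print(th,'V,Z',p.round(1),'phi',ph,'ty,tz/8 mm',np.round(np.array(row(W[i-1][1],p,(ph+W[i-1][2])/2))/8,2))
        else: print(th,p.round(1))
E
python3 plan.py
```

```text
time: 3.07
tool_pos: [504.3, 27.9, 105.4]
tcp_rot: [-180.0, 0.0, 5.2]
ft_force: [0.1, -0.2, 0.5]
finger_gap: 85.1
grip_force: 0.0
time: 3.57
tool_pos: [506.0, 21.1, 107.5]
tcp_rot: [180.0, -0.1, 5.0]
ft_force: [-0.4, -0.2, 0.4]
finger_gap: 84.6
grip_force: 0.0
[23.63789258 84.31399553] [23.69192504 84.12493301] [-21.54465756  84.7002916 ]
0 [ 74.5 106. ]
5 V,Z [ 65.9 104.8] phi 0 ty,tz/8 mm [1.07 0.15]
10 V,Z [ 57.7 102.8] phi 0 ty,tz/8 mm [1.03 0.24]
15 V,Z [ 49.9 100.2] phi 0 ty,tz/8 mm [0.98 0.33]
20 V,Z [42.5 97. ] phi 0 ty,tz/8 mm [0.92 0.4 ]
25 V,Z [35.7 93.2] phi 0 ty,tz/8 mm [0.86 0.47]
30 V,Z [29.4 89. ] phi 0 ty,tz/8 mm [0.79 0.53]
35 V,Z [23.6 84.3] phi 0 ty,tz/8 mm [0.72 0.58]
40 V,Z [16.2 86.1] phi 5 ty,tz/8 mm [ 0.92 -0.26]
45 V,Z [ 8.6 87.1] phi 10 ty,tz/8 mm [ 0.92 -0.26]
50 V,Z [ 1.  87.6] phi 15 ty,tz/8 mm [ 0.92 -0.26]
55 V,Z [-6.6 87.3] phi 20 ty,tz/8 mm [ 0.92 -0.26]
60 V,Z [-14.2  86.4] phi 25 ty,tz/8 mm [ 0.92 -0.26]
65 V,Z [-21.7  84.8] phi 30 ty,tz/8 mm [ 0.92 -0.26]
70 V,Z [-31.1  86.9] phi 30 ty,tz/8 mm [ 0.88 -0.81]
75 V,Z [-40.7  88.3] phi 30 ty,tz/8 mm [ 0.96 -0.76]
80 V,Z [-50.5  88.9] phi 30 ty,tz/8 mm [ 1.02 -0.67]
85 V,Z [-60.2  88.6] phi 30 ty,tz/8 mm [ 1.08 -0.58]
90 V,Z [-69.9  87.4] phi 30 ty,tz/8 mm [ 1.12 -0.48]
```

```bash
cat > est.py <<'E'
from h import *
H=np.array([511.8,-57.]); yaw=np.radians(5)
def est():
    L=[]
    for n in("top","scene"):
        p,d=r.snapshot(n); np.save(n+'.npy',d); cv2.imwrite(n+'_raw.png',p)
        m=(d>0)&(p[...,2].astype(int)-p[...,0]>35)
        L.append(cloud(n,d)[m])
    P=np.vstack(L); q=P[:,:2]-H
    lat=q@[np.cos(yaw),np.sin(yaw)]; v=q@[-np.sin(yaw),np.cos(yaw)]; z=P[:,2]
    k=(abs(lat)<46)&(z>7)&(z<165)&(v>-180)&(v<180); v,z=v[k],z[k]
    best=(1e9,)
    def sd(y,h,a,b,c,e): # distance to box [a,b]x[c,e] boundary
        dx=np.maximum(a-y,y-b); dy=np.maximum(c-h,h-e)
        return np.where((dx>0)|(dy>0),np.hypot(np.maximum(dx,0),np.maximum(dy,0)),-np.maximum(dx,dy))
    for th in np.arange(-2,96,1.):
        for v0 in np.arange(-24,25,2.):
            c,s=np.cos(np.radians(th)),np.sin(np.radians(th))
            a=(v-v0)*c+z*s; b=-(v-v0)*s+z*c
            e=np.minimum(np.minimum(sd(a,b,0,150,0,18),sd(a,b,0,18,0,110)),12).mean()
            if e<best[0]: best=(e,th,v0)
    print('err,theta,heel shift',np.round(best,2),len(v))
if __name__=='__main__':
    est(); s=r.sense(); q=s['tool_pos'][:2]-H
    print('V,Z',(q@[-np.sin(yaw),np.cos(yaw)]).round(1),s['tool_pos'][2].round(1),'lat',(q@[np.cos(yaw),np.sin(yaw)]).round(1),s['tcp_rot'].round(1),s['ft_force'].round(1),s['time'])
E
python3 est.py
python3 -m handwheel '[[0,0.001,0,0,0,0,0.085],[0,0.001,0,0,0,0,0.085],[0,0.001,0,0,0,0,0.085],[0,0.001,0,0,0,0,0.085]]'
python3 -m handwheel '[[0,0.001,0,0,0,0,0.085],[0,0.001,0,0,0,0,0.085],[0,0.001,0,0,0,0,0.085],[0,0.001,0,0,0,0,0.085],[0,0.001,0,0,0,0,0.085],[0,0.001,0,0,0,0,0.085],[0,0.001,0,0,0,0,0.085],[0,0.001,0,0,0,0,0.085]]'
python3 est.py
```

```text
err,theta,heel shift [1.57 1.   0.  ] 2771
V,Z 78.5 107.0 lat 0.7 [ 1.8e+02 -1.0e-01  5.0e+00] [-0.3  0.1  0.8] 3.6667
time: 4.0
tool_pos: [505.5, 17.2, 106.3]
tcp_rot: [180.0, 0.0, 5.0]
ft_force: [-1.1, 0.1, 0.5]
finger_gap: 84.9
grip_force: 0.0
time: 4.67
tool_pos: [506.4, 9.2, 106.6]
tcp_rot: [180.0, -0.0, 5.0]
ft_force: [-1.1, 3.1, 4.8]
finger_gap: 85.3
grip_force: 2.0
err,theta,heel shift [1.64 4.   0.  ] 2946
V,Z 66.3 106.5 lat 0.4 [180.  -0.   5.] [-0.4  2.9  3.6] 4.7667
```

```bash
python3 -m handwheel '[[0,0.001,0.0004,0,0,0,0.085],[0,0.001,0.0004,0,0,0,0.085],[0,0.001,0.0004,0,0,0,0.085],[0,0.001,0.0004,0,0,0,0.085],[0,0.001,0.0004,0,0,0,0.085],[0,0.001,0.0004,0,0,0,0.085],[0,0.001,0.0004,0,0,0,0.085],[0,0.001,0.0004,0,0,0,0.085]]'
python3 -m handwheel '[[0,0.001,0.0004,0,0,0,0.085],[0,0.001,0.0004,0,0,0,0.085],[0,0.001,0.0004,0,0,0,0.085],[0,0.001,0.0004,0,0,0,0.085],[0,0.001,0.0004,0,0,0,0.085],[0,0.001,0.0004,0,0,0,0.085],[0,0.001,0.0004,0,0,0,0.085],[0,0.001,0.0004,0,0,0,0.085]]'
python3 -m handwheel '[[0,0.0009,0.0004,0,0,0,0.085],[0,0.0009,0.0004,0,0,0,0.085],[0,0.0009,0.0004,0,0,0,0.085],[0,0.0009,0.0004,0,0,0,0.085],[0,0.0009,0.0004,0,0,0,0.085],[0,0.0009,0.0004,0,0,0,0.085],[0,0.0009,0.0004,0,0,0,0.085],[0,0.0009,0.0004,0,0,0,0.085]]'
python3 est.py
```

```text
time: 5.43
tool_pos: [506.8, 1.2, 102.9]
tcp_rot: [-180.0, 0.0, 5.0]
ft_force: [0.7, 2.0, 1.2]
finger_gap: 85.2
grip_force: 1.1
time: 6.1
tool_pos: [507.7, -6.8, 99.9]
tcp_rot: [180.0, -0.0, 5.0]
ft_force: [-0.5, 1.8, 1.6]
finger_gap: 85.2
grip_force: 1.0
time: 6.77
tool_pos: [508.3, -13.9, 96.7]
tcp_rot: [180.0, -0.0, 5.0]
ft_force: [-0.5, 2.0, 2.2]
finger_gap: 85.0
grip_force: 0.9
err,theta,heel shift [ 1.76 17.   -2.  ] 3638
V,Z 43.2 96.6 lat 0.2 [180.   0.   5.] [-0.1  1.6  1.4] 6.8667
```

```bash
python3 -m handwheel '[[0,0.0009,0.0005,0,0,0,0.085],[0,0.0009,0.0005,0,0,0,0.085],[0,0.0009,0.0005,0,0,0,0.085],[0,0.0009,0.0005,0,0,0,0.085],[0,0.0009,0.0005,0,0,0,0.085],[0,0.0009,0.0005,0,0,0,0.085],[0,0.0009,0.0005,0,0,0,0.085],[0,0.0009,0.0005,0,0,0,0.085]]'
python3 -m handwheel '[[0,0.0008,0.0005,0,0,0,0.085],[0,0.0008,0.0005,0,0,0,0.085],[0,0.0008,0.0005,0,0,0,0.085],[0,0.0008,0.0005,0,0,0,0.085],[0,0.0008,0.0005,0,0,0,0.085],[0,0.0008,0.0005,0,0,0,0.085],[0,0.0008,0.0005,0,0,0,0.085],[0,0.0008,0.0005,0,0,0,0.085]]'
python3 est.py; python3 -c "
import cv2
a=cv2.imread('scene_raw.png')[60:260,180:400]; cv2.imwrite('pics/s2.png',cv2.resize(a,None,fx=3,fy=3,interpolation=2))"
```

```text
time: 7.53
tool_pos: [508.9, -21.1, 92.6]
tcp_rot: [-180.0, 0.0, 5.0]
ft_force: [-0.2, 1.5, 2.1]
finger_gap: 85.2
grip_force: 0.8
time: 8.2
tool_pos: [509.5, -27.5, 88.6]
tcp_rot: [180.0, 0.0, 5.0]
ft_force: [0.5, 1.4, 0.7]
finger_gap: 85.4
grip_force: 0.7
err,theta,heel shift [ 1.82 27.    0.  ] 3914
V,Z 29.6 88.6 lat 0.2 [180.   0.   5.] [1.  0.9 0.3] 8.3
```

View pics/s2.png

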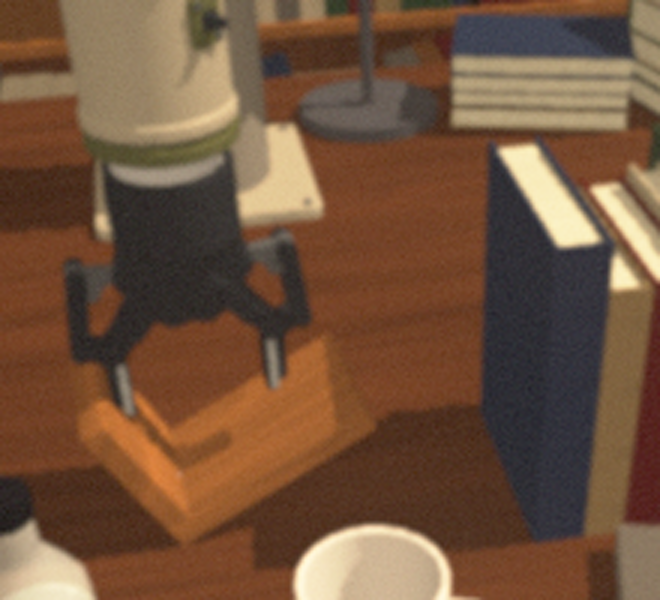

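The crop shows the bookend tipped about 28° on its heel. The left finger is on the foot at (125,410) and the right finger is just above the upright at (275,385), so the cage is about to close.

```bash
python3 -m handwheel '[[0,0.0007,0.0006,0,0,0,0.085],[0,0.0007,0.0006,0,0,0,0.085],[0,0.0007,0.0006,0,0,0,0.085],[0,0.0007,0.0006,0,0,0,0.085],[0,0.0007,0.0006,0,0,0,0.085],[0,0.0007,0.0006,0,0,0,0.085],[0,0.0007,0.0006,0,0,0,0.085],[0,0.0007,0.0006,0,0,0,0.085]]'
python3 est.py
```

```text
time: 8.97
tool_pos: [509.9, -33.0, 83.8]
tcp_rot: [-180.0, 0.0, 5.0]
ft_force: [-0.6, 0.7, 1.2]
finger_gap: 84.8
grip_force: 0.5
err,theta,heel shift [ 1.77 31.   -2.  ] 3958
V,Z 24.0 83.7 lat 0.2 [-180.    0.    5.] [0.5 0.5 0.8] 9.0667
```

```bash
python3 -m handwheel '[[0,0,0.0005,0,0,0,0.085],[0,0,0.0005,0,0,0,0.085],[0,0,0.0005,0,0,0,0.085],[0,0,0.0005,0,0,0,0.085],[0,0,0,0,0,0,0.085]]'
python3 -m handwheel '[[0,0,0.0005,0,0,0,0.085],[0,0,0.0005,0,0,0,0.085],[0,0,0,0,0,0,0.085]]'
python3 est.py
```

```text
time: 9.48
tool_pos: [509.9, -32.9, 81.8]
tcp_rot: [-180.0, 0.0, 5.0]
ft_force: [0.9, -0.3, 1.2]
finger_gap: 84.7
grip_force: 0.5
time: 9.73
tool_pos: [509.9, -32.9, 80.8]
tcp_rot: [-180.0, 0.0, 5.0]
ft_force: [0.7, 1.4, 1.5]
finger_gap: 85.1
grip_force: 0.5
err,theta,heel shift [ 1.75 32.   -2.  ] 3914
V,Z 24.1 80.9 lat 0.2 [-180.    0.    5.] [-1.   0.7  0.3] 9.8333
```

```bash
for i in 1; do
python3 -m handwheel '[[0,0.00088,-0.00026,0.625,0,0,0.085],[0,0.00088,-0.00026,0.625,0,0,0.085],[0,0.00088,-0.00026,0.625,0,0,0.085],[0,0.00088,-0.00026,0.625,0,0,0.085],[0,0.00088,-0.00026,0.625,0,0,0.085],[0,0.00088,-0.00026,0.625,0,0,0.085],[0,0.00088,-0.00026,0.625,0,0,0.085],[0,0.00088,-0.00026,0.625,0,0,0.085]]'
done
python3 est.py
python3 -m handwheel '[[0,0.00088,-0.00026,0.625,0,0,0.085],[0,0.00088,-0.00026,0.625,0,0,0.085],[0,0.00088,-0.00026,0.625,0,0,0.085],[0,0.00088,-0.00026,0.625,0,0,0.085],[0,0.00088,-0.00026,0.625,0,0,0.085],[0,0.00088,-0.00026,0.625,0,0,0.085],[0,0.00088,-0.00026,0.625,0,0,0.085],[0,0.00088,-0.00026,0.625,0,0,0.085]]'
python3 est.py
```

```text
time: 10.5
tool_pos: [510.6, -40.3, 82.7]
tcp_rot: [-174.9, 0.0, 5.0]
ft_force: [-0.2, 0.7, -0.1]
finger_gap: 85.0
grip_force: 0.2
err,theta,heel shift [ 1.84 37.   -2.  ] 4240
V,Z 16.5 82.7 lat 0.3 [-175.    0.    5.] [ 0.2 -0.1 -1.1] 10.6
time: 11.27
tool_pos: [511.3, -47.4, 83.9]
tcp_rot: [-169.9, -0.0, 5.0]
ft_force: [0.2, 0.3, 0.5]
finger_gap: 85.1
grip_force: 0.0
err,theta,heel shift [ 1.89 42.   -2.  ] 4483
V,Z 9.3 83.8 lat 0.3 [-170.    0.    5.] [-0.1 -1.   0.7] 11.3667
```

```bash
python3 -m handwheel '[[0,0.00088,-0.00026,0.625,0,0,0.085],[0,0.00088,-0.00026,0.625,0,0,0.085],[0,0.00088,-0.00026,0.625,0,0,0.085],[0,0.00088,-0.00026,0.625,0,0,0.085],[0,0.00088,-0.00026,0.625,0,0,0.085],[0,0.00088,-0.00026,0.625,0,0,0.085],[0,0.00088,-0.00026,0.625,0,0,0.085],[0,0.00088,-0.00026,0.625,0,0,0.085]]'
python3 est.py
python3 -m handwheel '[[0,0.00088,-0.00026,0.625,0,0,0.085],[0,0.00088,-0.00026,0.625,0,0,0.085],[0,0.00088,-0.00026,0.625,0,0,0.085],[0,0.00088,-0.00026,0.625,0,0,0.085],[0,0.00088,-0.00026,0.625,0,0,0.085],[0,0.00088,-0.00026,0.625,0,0,0.085],[0,0.00088,-0.00026,0.625,0,0,0.085],[0,0.00088,-0.00026,0.625,0,0,0.085]]'
python3 est.py
```

```text
time: 12.03
tool_pos: [511.9, -54.7, 84.5]
tcp_rot: [-164.9, -0.0, 5.0]
ft_force: [-1.1, -0.2, 0.4]
finger_gap: 84.8
grip_force: 0.3
err,theta,heel shift [ 1.71 51.    0.  ] 4547
V,Z 2.0 84.4 lat 0.3 [-165.    0.    5.] [0.2 0.2 0.4] 12.1333
time: 12.8
tool_pos: [512.6, -62.0, 84.4]
tcp_rot: [-159.9, -0.0, 5.0]
ft_force: [0.5, -1.0, 0.8]
finger_gap: 85.1
grip_force: 0.4
err,theta,heel shift [ 1.66 56.    0.  ] 4637
V,Z -5.3 84.3 lat 0.3 [-160.    0.    5.] [ 0.4 -0.4  1.5] 12.9
```

```bash
python3 -m handwheel '[[0,0.00088,-0.00026,0.625,0,0,0.085],[0,0.00088,-0.00026,0.625,0,0,0.085],[0,0.00088,-0.00026,0.625,0,0,0.085],[0,0.00088,-0.00026,0.625,0,0,0.085],[0,0.00088,-0.00026,0.625,0,0,0.085],[0,0.00088,-0.00026,0.625,0,0,0.085],[0,0.00088,-0.00026,0.625,0,0,0.085],[0,0.00088,-0.00026,0.625,0,0,0.085]]'
python3 -m handwheel '[[0,0.00088,-0.00026,0.625,0,0,0.085],[0,0.00088,-0.00026,0.625,0,0,0.085],[0,0.00088,-0.00026,0.625,0,0,0.085],[0,0.00088,-0.00026,0.625,0,0,0.085],[0,0.00088,-0.00026,0.625,0,0,0.085],[0,0.00088,-0.00026,0.625,0,0,0.085],[0,0.00088,-0.00026,0.625,0,0,0.085],[0,0.00088,-0.00026,0.625,0,0,0.085]]'
python3 est.py
```

```text
time: 13.57
tool_pos: [513.2, -69.3, 83.6]
tcp_rot: [-154.9, -0.0, 5.0]
ft_force: [0.6, -1.1, 0.6]
finger_gap: 84.7
grip_force: 0.6
time: 14.23
tool_pos: [513.8, -76.4, 82.2]
tcp_rot: [-149.9, -0.0, 5.0]
ft_force: [-0.5, -1.9, 0.6]
finger_gap: 85.2
grip_force: 0.8
err,theta,heel shift [ 1.62 65.   -2.  ] 4358
V,Z -19.7 82.1 lat 0.2 [-149.9    0.     5. ] [-0.5 -0.5  1.6] 14.3333
```

```bash
python3 -m handwheel '[[0,0.0009,-0.0008,0,0,0,0.085],[0,0.0009,-0.0008,0,0,0,0.085],[0,0.0009,-0.0008,0,0,0,0.085],[0,0.0009,-0.0008,0,0,0,0.085],[0,0.0009,-0.0008,0,0,0,0.085],[0,0.0009,-0.0008,0,0,0,0.085],[0,0.0009,-0.0008,0,0,0,0.085],[0,0.0009,-0.0008,0,0,0,0.085]]'
python3 est.py
python3 -m handwheel '[[0,0.00095,-0.00075,0,0,0,0.085],[0,0.00095,-0.00075,0,0,0,0.085],[0,0.00095,-0.00075,0,0,0,0.085],[0,0.00095,-0.00075,0,0,0,0.085],[0,0.00095,-0.00075,0,0,0,0.085],[0,0.00095,-0.00075,0,0,0,0.085],[0,0.00095,-0.00075,0,0,0,0.085],[0,0.00095,-0.00075,0,0,0,0.085]]'
python3 est.py
```

```text
time: 15.0
tool_pos: [514.6, -85.9, 84.2]
tcp_rot: [-150.0, -0.0, 5.0]
ft_force: [-0.5, -1.0, 0.7]
finger_gap: 84.9
grip_force: 0.9
err,theta,heel shift [ 1.65 71.    0.  ] 4087
V,Z -29.1 84.2 lat 0.3 [-150.   -0.    5.] [ 0.2 -1.1  0.7] 15.1
time: 15.77
tool_pos: [515.4, -95.4, 85.5]
tcp_rot: [-150.0, 0.0, 5.0]
ft_force: [-0.2, -1.7, -0.5]
finger_gap: 85.0
grip_force: 0.9
err,theta,heel shift [ 1.68 76.   -2.  ] 3746
V,Z -38.7 85.5 lat 0.2 [-150.    0.    5.] [ 0.2 -2.3 -0.6] 15.8667
```

```bash
python3 -m handwheel '[[0,0.001,-0.0007,0,0,0,0.085],[0,0.001,-0.0007,0,0,0,0.085],[0,0.001,-0.0007,0,0,0,0.085],[0,0.001,-0.0007,0,0,0,0.085],[0,0.001,-0.0007,0,0,0,0.085],[0,0.001,-0.0007,0,0,0,0.085],[0,0.001,-0.0007,0,0,0,0.085],[0,0.001,-0.0007,0,0,0,0.085]]'
python3 -m handwheel '[[0,0.0006,-0.0003,0,0,0,0.085],[0,0.0006,-0.0003,0,0,0,0.085],[0,0.0006,-0.0003,0,0,0,0.085],[0,0.0006,-0.0003,0,0,0,0.085],[0,0.0006,-0.0003,0,0,0,0.085],[0,0.0006,-0.0003,0,0,0,0.085],[0,0.0006,-0.0003,0,0,0,0.085],[0,0.0006,-0.0003,0,0,0,0.085]]'
python3 est.py
python3 -m handwheel '[[0,0.0006,-0.0003,0,0,0,0.085],[0,0.0006,-0.0003,0,0,0,0.085],[0,0.0006,-0.0003,0,0,0,0.085],[0,0.0006,-0.0003,0,0,0,0.085],[0,0.0006,-0.0003,0,0,0,0.085],[0,0.0006,-0.0003,0,0,0,0.085],[0,0.0006,-0.0003,0,0,0,0.085],[0,0.0006,-0.0003,0,0,0,0.085]]'
python3 est.py
```

```text
time: 16.53
tool_pos: [516.2, -105.1, 86.4]
tcp_rot: [-150.0, 0.0, 5.0]
ft_force: [0.1, -1.2, -0.4]
finger_gap: 85.1
grip_force: 1.0
time: 17.2
tool_pos: [516.8, -110.4, 86.2]
tcp_rot: [-150.0, -0.0, 5.0]
ft_force: [-0.2, -1.3, -0.3]
finger_gap: 85.0
grip_force: 1.1
err,theta,heel shift [ 1.82 83.   -4.  ] 3343
V,Z -53.6 86.2 lat 0.3 [-150.   -0.    5.] [-0.5 -2.1 -0.5] 17.3
time: 17.97
tool_pos: [517.2, -115.7, 85.8]
tcp_rot: [-150.0, 0.0, 5.0]
ft_force: [-0.5, -3.1, -0.5]
finger_gap: 85.0
grip_force: 1.2
err,theta,heel shift [ 1.76 86.   -2.  ] 3268
V,Z -59.0 85.7 lat 0.3 [-150.   -0.    5.] [ 0.3 -2.3 -0. ] 18.0667
```

```bash
python3 -m handwheel '[[0,0.0006,-0.0003,0,0,0,0.085],[0,0.0006,-0.0003,0,0,0,0.085],[0,0.0006,-0.0003,0,0,0,0.085],[0,0.0006,-0.0003,0,0,0,0.085],[0,0.0006,-0.0003,0,0,0,0.085],[0,0.0006,-0.0003,0,0,0,0.085],[0,0.0006,-0.0003,0,0,0,0.085],[0,0.0006,-0.0003,0,0,0,0.085]]'
python3 -m handwheel '[[0,0.0006,-0.0003,0,0,0,0.085],[0,0.0006,-0.0003,0,0,0,0.085],[0,0.0006,-0.0003,0,0,0,0.085],[0,0.0006,-0.0003,0,0,0,0.085],[0,0.0006,-0.0003,0,0,0,0.085],[0,0.0006,-0.0003,0,0,0,0.085],[0,0.0006,-0.0003,0,0,0,0.085],[0,0.0006,-0.0003,0,0,0,0.085]]'
python3 est.py
```

```text
time: 18.73
tool_pos: [517.6, -121.0, 85.4]
tcp_rot: [-150.0, 0.0, 5.0]
ft_force: [0.2, -2.5, -1.4]
finger_gap: 84.7
grip_force: 1.1
time: 19.4
tool_pos: [518.2, -126.3, 85.2]
tcp_rot: [-150.0, -0.0, 5.0]
ft_force: [-0.1, 0.7, -1.0]
finger_gap: 85.0
grip_force: 0.0
err,theta,heel shift [ 1.68 89.   -2.  ] 3198
V,Z -69.7 85.2 lat 0.3 [-150.   -0.    5.] [-0.5 -0.1  0.3] 19.5
```

```bash
python3 -m handwheel '[[0,0.002,-0.001,0,0,0,0.085],[0,0.007,-0.004,0,0,0,0.085],[0,0.009,-0.005,0,0,0,0.085],[0,0.009,-0.005,0,0,0,0.085],[0,0.009,-0.005,0,0,0,0.085],[0,0.009,-0.005,0,0,0,0.085],[0,0.009,-0.005,0,0,0,0.085],[0,0.0,0,0,0,0,0.085]]'
python3 -m handwheel '[[0,-0.006,-0.01,0,0,0,0.085],[0,-0.007,-0.013,0,0,0,0.085],[0,-0.007,-0.013,0,0,0,0.085],[0,-0.007,-0.013,0,0,0,0.085],[0,-0.007,-0.013,0,0,0,0.085],[0,0,0,0,0,0,0.085]]'
python3 - <<'E'
from h import *
s=r.sense(); print(s['joint_pos'].round(0),s['tool_pos'].round(1))
L=[]
for n in("top","scene"):
    p,d=r.snapshot(n); np.save(n+'.npy',d); cv2.imwrite(n+'_raw.png',p)
    Q=cloud(n,d)[(d>0)&(p[...,2].astype(int)-p[...,0]>35)]
    k=(abs(Q[:,0]-511)<75)&(Q[:,1]>-190)&(Q[:,1]<-20); Q=Q[k]
    for nm,a,b in(('foot',13,24),('top edge',143,157)):
        S=Q[(Q[:,2]>a)&(Q[:,2]<b)]
        if len(S)>10:
            c=cv2.minAreaRect(S[:,:2].astype(np.float32)); print(n,nm,len(S),np.round(c[0],1),np.round(c[1],1),round(c[2],1),S[:,2].mean().round(1))
E
python3 -c "
import cv2
a=cv2.imread('scene_raw.png')[60:260,150:400]; cv2.imwrite('pics/s3.png',cv2.resize(a,None,fx=3,fy=3,interpolation=2))"
```

```text
time: 20.17
tool_pos: [523.8, -190.3, 84.1]
tcp_rot: [-150.1, -0.0, 4.9]
ft_force: [0.9, -0.7, 1.2]
finger_gap: 84.8
grip_force: 0.0
time: 20.67
tool_pos: [525.6, -190.4, 159.9]
tcp_rot: [-150.3, -0.3, 5.0]
ft_force: [0.5, -0.2, 1.0]
finger_gap: 85.2
grip_force: 0.0
[-38.  20.  85.  21.  96.  45.] [ 525.6 -190.4  159.9]
top foot 1407 [ 516.2 -111.6] [100.2 110.5] 5.0 17.8
top top edge 504 [511.9 -65.9] [99.4 18.7] 5.0 149.4
scene foot 1269 [ 517.1 -113.7] [117.4  88.3] 16.2 19.5
scene top edge 321 [512.4 -67.8] [101.3  17.9] 4.8 151.1
```

View pics/s3.png

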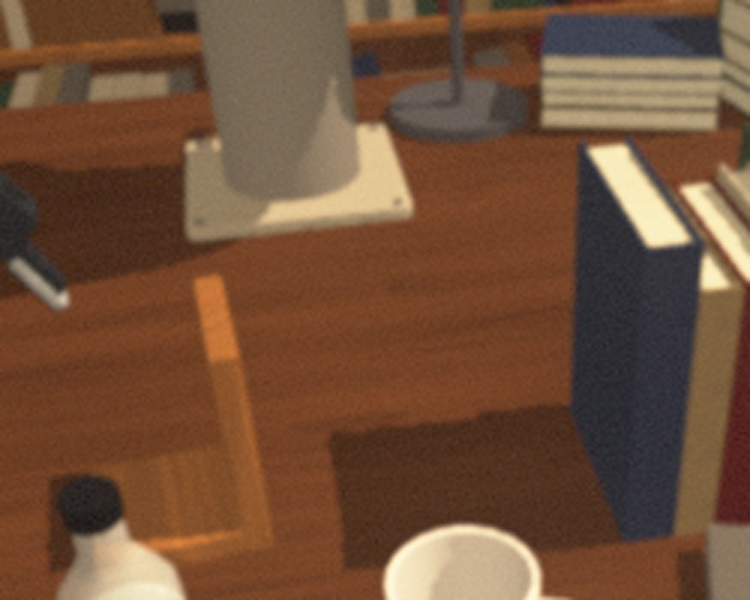

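The crop shows the bookend standing upright on its foot at (235,420), and the gripper is clear at the left. Depth gives the heel at (511.3,-57) and a yaw of 5°. Next I'll turn the tool so both fingers push side by side, low on the upright.

```bash
python3 -m handwheel '[[0,0,0,0,0,-6,0.05],[0,0,0,0,0,-6,0.05],[0,0,0,0,0,-6,0.05],[0,0,0,0,0,-6,0.05],[0,0,0,0,0,-6,0.05],[0,0,0,0,0,-6,0.05],[0,0,0,0,0,-6,0.05],[0,0,0,0,0,-6,0.05]]' 20
python3 -m handwheel '[[0,0,0,0,0,-6,0.05],[0,0,0,0,0,-6,0.05],[0,0,0,0,0,-6,0.05],[0,0,0,0,0,-6,0.05],[0,0,0,0,0,-6,0.05],[0,0,0,0,0,-6,0.05],[0,0,0,0,0,-6,0.05],[0,0,0,0,5,0,0.05]]'
python3 -m handwheel '[[0,0,0,0,5,0,0.05],[0,0,0,0,0,0,0.05],[0,0,0,0,0,0,0.05]]'
cat > tip.py <<'E'
from h import *
s=r.sense(); Rt=Ro.from_euler('xyz',s['tcp_rot'],degrees=True).as_matrix()
print(s['joint_pos'].round(0),s['tool_pos'].round(1),s['tcp_rot'].round(1),s['finger_gap'],s['time'])
print('axes\n',Rt.round(2))
L=[]
for n in("top","scene"):
    p,d=r.snapshot(n); np.save(n+'.npy',d); cv2.imwrite(n+'_raw.png',p)
    m=(d>0)
    q=(cloud(n,d)[m]-s['tool_pos'])@Rt
    k=(abs(q[:,0])<60)&(abs(q[:,1])<80)&(q[:,2]<40)&(q[:,2]>-80); q=q[k]
    for z in range(-72,33,6):
        t=q[(q[:,2]>=z)&(q[:,2]<z+6)]
        if len(t)>3: print(n,z,len(t),'x',np.percentile(t[:,0],[2,98]).round(),'y',np.percentile(t[:,1],[2,98]).round())
E
python3 tip.py
```

```text
time: 21.43
tool_pos: [523.0, -188.9, 153.6]
tcp_rot: [-158.9, -21.9, 49.1]
ft_force: [-0.6, -0.0, 0.3]
finger_gap: 50.0
grip_force: 0.0
time: 22.1
tool_pos: [524.3, -187.9, 155.9]
tcp_rot: [179.6, -34.9, 95.7]
ft_force: [-0.0, 0.5, 0.8]
finger_gap: 50.0
grip_force: 0.0
time: 22.35
tool_pos: [522.7, -189.4, 152.4]
tcp_rot: [-179.7, -40.1, 94.8]
ft_force: [-0.1, 0.4, -0.4]
finger_gap: 50.0
grip_force: 0.0
[-41.  28.  80.  27. 102. -48.] [ 522.7 -189.4  152.4] [-179.7  -40.1   94.8] 49.97111232335194 22.35
axes
 [[-0.06  1.   -0.06]
 [ 0.76  0.09  0.64]
 [ 0.64 -0.   -0.77]]
top -72 153 x [ 6. 19.] y [-63.  63.]
top -66 151 x [ 5. 19.] y [-61.  63.]
top -60 151 x [-9. 19.] y [-59.  60.]
top -54 123 x [-13.  19.] y [-59.  59.]
top -48 85 x [-10.  17.] y [-58.  58.]
top -42 165 x [-10.  14.] y [-55.  57.]
top -36 101 x [-7. 15.] y [-54.  55.]
top -30 53 x [ 5. 14.] y [-48.  52.]
top -24 52 x [-8. 14.] y [-38.  39.]
top -18 40 x [ 6. 14.] y [-37.  38.]
top -12 48 x [-5. 13.] y [-38.  39.]
top -6 46 x [-7. 13.] y [-38.  38.]
top 0 45 x [-4. 13.] y [-37.  39.]
top 6 30 x [-5. 12.] y [-35.  37.]
top 12 12 x [-5. 12.] y [-31.  29.]
scene -72 204 x [-9. 19.] y [-59.  65.]
scene -66 191 x [-9. 19.] y [-56.  64.]
scene -60 175 x [-10.  18.] y [-57.  64.]
scene -54 156 x [-9. 18.] y [-57.  61.]
scene -48 151 x [-10.  14.] y [-56.  59.]
scene -42 171 x [-10.  14.] y [-49.  58.]
scene -36 116 x [-8. 15.] y [-49.  56.]
scene -30 90 x [-10.  13.] y [-32.  43.]
scene -24 97 x [-9. 13.] y [-29.  40.]
scene -18 101 x [-9. 12.] y [-28.  40.]
scene -12 98 x [-9. 13.] y [-29.  40.]
scene -6 94 x [-9. 13.] y [-28.  40.]
scene 0 90 x [-10.  12.] y [-27.  39.]
scene 6 78 x [-9. 12.] y [-29.  33.]
scene 12 7 x [-6.  4.] y [-25.  32.]
```

```bash
python3 -m handwheel '[[-0.0018,0,0.0164,0,0,0,0.05],[-0.0018,0,0.0164,0,0,0,0.05],[-0.0018,0,0.0164,0,0,0,0.05],[-0.0018,0,0.0164,0,0,0,0.05],[-0.0018,0,0.0164,0,0,0,0.05],[-0.0018,0,0.0164,0,0,0,0.05],[-0.0018,0,0.0164,0,0,0,0.05],[-0.0018,0,0.0164,0,0,0,0.05]]'
python3 -m handwheel '[[0.0023,0,0.0019,0,0,0,0.05],[0.0023,0,0.0019,0,0,0,0.05],[0.0023,0,0.0019,0,0,0,0.05],[0.0023,0,0.0019,0,0,0,0.05],[0.0023,0,0.0019,0,0,0,0.05],[0.0023,0,0.0019,0,0,0,0.05],[0.0008,0,0.0006,0,0,0,0.05],[0,0,0,0,0,0,0.05]]'
python3 -m handwheel '[[0.0008,0,0.0006,0,0,0,0.05],[0.0008,0,0.0006,0,0,0,0.05],[0.0008,0,0.0006,0,0,0,0.05],[0.0008,0,0.0006,0,0,0,0.05],[0.0008,0,0.0006,0,0,0,0.05],[0.0008,0,0.0006,0,0,0,0.05],[0.0008,0,0.0006,0,0,0,0.05],[0.0008,0,0.0006,0,0,0,0.05]]'
cat > be.py <<'E'
from h import *
s=r.sense()
for n in("top",):
    p,d=r.snapshot(n); np.save(n+'.npy',d); cv2.imwrite(n+'_raw.png',p)
    C=cloud(n,d); m=(d>0)&(p[...,2].astype(int)-p[...,0]>35)
    Q=C[m]; S=Q[(abs(Q[:,2]-150)<7)&(abs(Q[:,0]-520)<90)&(Q[:,1]>-120)&(Q[:,1]<172)]
    c=cv2.minAreaRect(S[:,:2].astype(np.float32)); w=np.array(c[1]); a=c[2] if w[0]>w[1] else c[2]-90
    a=(a+90)%180-90; t=np.radians(a); h=np.array(c[0])+9*np.array([-np.sin(t),np.cos(t)])
    print('bookend heel',h.round(1),'yaw',round(a,1),np.round(w,1),S[:,2].mean().round(1))
    R=C[d>0]; R=R[(R[:,2]>203)&(R[:,2]<225)&(abs(R[:,0]-535)<90)&(R[:,1]>120)&(R[:,1]<215)]
    c=cv2.minAreaRect(R[:,:2].astype(np.float32)); print('open book',np.round(c[0],1),np.round(c[1],1),round(c[2],1))
t=s['tool_pos']; print('tcp',t.round(1),s['tcp_rot'].round(1),s['ft_force'].round(1),s['time'])
E
python3 be.py
```

```text
time: 23.12
tool_pos: [517.7, -115.7, 45.4]
tcp_rot: [179.9, -39.8, 95.2]
ft_force: [-0.7, -0.1, -1.2]
finger_gap: 49.8
grip_force: 0.0
time: 23.78
tool_pos: [515.7, -97.4, 45.5]
tcp_rot: [180.0, -40.0, 95.0]
ft_force: [-0.6, -0.3, 0.1]
finger_gap: 49.9
grip_force: 0.0
time: 24.45
tool_pos: [515.1, -90.0, 45.6]
tcp_rot: [180.0, -39.9, 95.0]
ft_force: [0.1, -3.4, -0.9]
finger_gap: 50.0
grip_force: 1.5
bookend heel [511.2 -55.1] yaw 4.8 [99.7 18.8] 149.4
open book [534.9 190.1] [ 34.4 149.3] 88.8
tcp [515.1 -90.   45.6] [180.  -39.9  95. ] [ 0.1 -3.4 -0.9] 24.45
```

```bash
python3 -m handwheel '[[0.0026,0.0006,0.0022,-0.122,0,0.146,0.05],[0.0026,0.0006,0.0022,-0.122,0,0.146,0.05],[0.0026,0.0006,0.0022,-0.122,0,0.146,0.05],[0.0026,0.0006,0.0022,-0.122,0,0.146,0.05],[0.0026,0.0005,0.0022,-0.122,0,0.146,0.05],[0.0026,0.0005,0.0022,-0.122,0,0.146,0.05],[0.0026,0.0005,0.0022,-0.122,0,0.146,0.05],[0.0026,0.0005,0.0022,-0.122,0,0.146,0.05]]'
python3 be.py
python3 -m handwheel '[[0.0026,0.0005,0.0022,-0.122,0,0.146,0.05],[0.0026,0.0005,0.0022,-0.122,0,0.146,0.05],[0.0026,0.0005,0.0022,-0.122,0,0.146,0.05],[0.0026,0.0005,0.0022,-0.122,0,0.146,0.05],[0.0026,0.0005,0.0022,-0.122,0,0.146,0.05],[0.0026,0.0005,0.0022,-0.122,0,0.146,0.05],[0.0026,0.0005,0.0022,-0.122,0,0.146,0.05],[0.0026,0.0005,0.0022,-0.122,0,0.146,0.05]]'
python3 be.py
```

```text
time: 25.17
tool_pos: [517.2, -61.6, 45.6]
tcp_rot: [-180.0, -40.0, 93.5]
ft_force: [0.0, -3.3, -1.3]
finger_gap: 50.0
grip_force: 1.6
bookend heel [514.1 -26.6] yaw 3.8 [99.9 18.6] 149.4
open book [535.2 190.3] [ 34.6 149.9] 88.8
tcp [517.2 -61.6  45.6] [-180.   -40.    93.5] [ 0.  -3.3 -1.3] 25.1667
time: 25.88
tool_pos: [520.0, -34.4, 45.5]
tcp_rot: [-180.0, -40.0, 91.9]
ft_force: [0.6, -4.3, -0.2]
finger_gap: 50.1
grip_force: 2.1
bookend heel [505.5 -48.1] yaw 85.0 [109.8  98.2] 149.4
open book [535.3 190.3] [ 34.7 149.8] 88.8
tcp [520.  -34.4  45.5] [-180.   -40.    91.9] [ 0.6 -4.3 -0.2] 25.8833
```

```bash
sed -i "s/(Q\[:,1\]>-120)&(Q\[:,1\]<172)/(Q[:,1]>s['tool_pos'][1]+9)\&(Q[:,1]<s['tool_pos'][1]+50)/" be.py
python3 be.py
python3 -m handwheel '[[0.0026,0.0004,0.0022,-0.122,0,0.146,0.05],[0.0026,0.0004,0.0022,-0.122,0,0.146,0.05],[0.0026,0.0004,0.0022,-0.122,0,0.146,0.05],[0.0026,0.0004,0.0022,-0.122,0,0.146,0.05],[0.0026,0.0004,0.0022,-0.122,0,0.146,0.05],[0.0026,0.0004,0.0022,-0.122,0,0.146,0.05],[0.0026,0.0004,0.0022,-0.122,0,0.146,0.05],[0.0026,0.0004,0.0022,-0.122,0,0.146,0.05]]'
python3 -m handwheel '[[0.0026,0.0003,0.0022,-0.122,0,0.146,0.05],[0.0026,0.0003,0.0022,-0.122,0,0.146,0.05],[0.0026,0.0003,0.0022,-0.122,0,0.146,0.05],[0.0026,0.0003,0.0022,-0.122,0,0.146,0.05],[0.0026,0.0003,0.0022,-0.122,0,0.146,0.05],[0.0026,0.0003,0.0022,-0.122,0,0.146,0.05],[0.0026,0.0003,0.0022,-0.122,0,0.146,0.05],[0.0026,0.0003,0.0022,-0.122,0,0.146,0.05]]'
python3 be.py
```

```text
bookend heel [517.8   1.5] yaw 2.1 [99.9 18.2] 149.6
open book [535.2 190.1] [ 34.6 149.9] 88.8
tcp [519.9 -33.7  45.5] [-180.   -40.    91.9] [ 1.4 -1.6 -0.7] 25.9333
time: 26.65
tool_pos: [522.7, -7.2, 45.5]
tcp_rot: [180.0, -40.0, 90.4]
ft_force: [-1.4, -5.1, 1.6]
finger_gap: 49.9
grip_force: 2.6
time: 27.32
tool_pos: [525.2, 20.0, 45.5]
tcp_rot: [180.0, -40.0, 88.9]
ft_force: [-0.5, -6.0, 3.2]
finger_gap: 50.2
grip_force: 2.8
bookend heel [524.6  55.1] yaw -1.1 [18.  98.9] 149.6
open book [535.  190.1] [ 34.5 149.4] 88.9
tcp [525.2  20.   45.5] [180.  -40.   88.9] [-0.5 -6.   3.2] 27.3167
```

```bash
python3 -m handwheel '[[0.0026,0.00025,0.0022,0,0,0,0.05],[0.0026,0.00025,0.0022,0,0,0,0.05],[0.0026,0.00025,0.0022,0,0,0,0.05],[0.0026,0.00025,0.0022,0,0,0,0.05],[0.0026,0.00025,0.0022,0,0,0,0.05],[0.0026,0.00025,0.0022,0,0,0,0.05],[0.0026,0.00025,0.0022,0,0,0,0.05],[0.0026,0.00025,0.0022,0,0,0,0.05]]'
python3 -m handwheel '[[0.0026,0.00025,0.0022,0,0,0,0.05],[0.0026,0.00025,0.0022,0,0,0,0.05],[0.0026,0.00025,0.0022,0,0,0,0.05],[0.0026,0.00025,0.0022,0,0,0,0.05],[0.0026,0.00025,0.0022,0,0,0,0.05],[0.0026,0.00025,0.0022,0,0,0,0.05],[0.0026,0.00025,0.0022,0,0,0,0.05],[0.0026,0.00025,0.0022,0,0,0,0.05]]'
python3 -m handwheel '[[0.0026,0.00025,0.0022,0,0,0,0.05],[0.0026,0.00025,0.0022,0,0,0,0.05],[0.0026,0.00025,0.0022,0,0,0,0.05],[0.0026,0.00025,0.0022,0,0,0,0.05],[0.0026,0.00025,0.0022,0,0,0,0.05],[0.0026,0.00025,0.0022,0,0,0,0.05],[0.0026,0.00025,0.0022,0,0,0,0.05],[0.0026,0.00025,0.0022,0,0,0,0.05]]'
python3 be.py
```

```text
time: 28.03
tool_pos: [527.9, 47.0, 45.5]
tcp_rot: [180.0, -40.0, 88.9]
ft_force: [-0.2, -5.9, 2.9]
finger_gap: 50.0
grip_force: 3.1
time: 28.7
tool_pos: [530.5, 74.2, 45.5]
tcp_rot: [179.9, -40.0, 88.9]
ft_force: [-2.2, -5.7, 3.2]
finger_gap: 50.0
grip_force: 3.3
time: 29.37
tool_pos: [533.1, 101.3, 45.5]
tcp_rot: [179.9, -40.0, 88.9]
ft_force: [-1.6, -7.0, 4.0]
finger_gap: 49.8
grip_force: 3.5
bookend heel [532.5 136.3] yaw -1.1 [18.1 99. ] 149.5
open book [534.9 190.1] [ 34.6 149.2] 88.7
tcp [533.1 101.3  45.5] [179.9 -40.   88.9] [-1.6 -7.   4. ] 29.3667
```

```bash
python3 -m handwheel '[[0.0025,0.0002,0.0021,0,0,0,0.05],[0.002,0.0002,0.0017,0,0,0,0.05],[0.0015,0.0001,0.0013,0,0,0,0.05],[0.0015,0.0001,0.0013,0,0,0,0.05],[0.0015,0.0001,0.0013,0,0,0,0.05],[0.0015,0.0001,0.0013,0,0,0,0.05],[0.0015,0.0001,0.0013,0,0,0,0.05],[0.0015,0.0001,0.0013,0,0,0,0.05]]'
python3 -m handwheel '[[0.0012,0.0001,0.001,0,0,0,0.05],[0.0012,0.0001,0.001,0,0,0,0.05],[0.0012,0.0001,0.001,0,0,0,0.05],[0.0012,0.0001,0.001,0,0,0,0.05],[0.0012,0.0001,0.001,0,0,0,0.05],[0.0012,0.0001,0.001,0,0,0,0.05],[0,0,0,0,0,0,0.05],[0,0,0,0,0,0,0.05]]'
python3 be.py
```

```text
time: 30.08
tool_pos: [534.5, 119.0, 45.3]
tcp_rot: [179.9, -40.0, 88.9]
ft_force: [-0.8, -7.6, 6.3]
finger_gap: 50.0
grip_force: 3.9
time: 30.75
tool_pos: [535.2, 128.6, 45.2]
tcp_rot: [179.9, -40.0, 88.9]
ft_force: [1.0, -4.2, 3.1]
finger_gap: 50.1
grip_force: 2.4
bookend heel [534.5 163.5] yaw -1.1 [18.  98.6] 149.5
open book [535.1 190.2] [ 34.7 149.9] 88.8
tcp [535.2 128.6  45.2] [179.9 -40.   88.9] [ 1.  -4.2  3.1] 30.75
```

```bash
python3 -m handwheel '[[0.0006,0,0.0005,0,0,0,0.05],[0.0006,0,0.0005,0,0,0,0.05],[0.0006,0,0.0005,0,0,0,0.05],[0.0006,0,0.0005,0,0,0,0.05],[0.0006,0,0.0005,0,0,0,0.05],[0.0006,0,0.0005,0,0,0,0.05],[0.0006,0,0.0005,0,0,0,0.05],[0.0006,0,0.0005,0,0,0,0.05]]'
python3 -m handwheel '[[0.0003,0,0.00025,0,0,0,0.05],[0.0003,0,0.00025,0,0,0,0.05],[0.0003,0,0.00025,0,0,0,0.05],[0.0003,0,0.00025,0,0,0,0.05]]'
python3 be.py
```

```text
time: 31.47
tool_pos: [535.2, 134.6, 45.2]
tcp_rot: [179.9, -40.0, 88.9]
ft_force: [-0.4, -7.0, 4.3]
finger_gap: 49.9
grip_force: 3.5
time: 31.8
tool_pos: [535.2, 136.1, 45.2]
tcp_rot: [179.9, -40.0, 88.9]
ft_force: [-0.3, -7.2, 4.9]
finger_gap: 50.0
grip_force: 3.5
bookend heel [547.2 170.9] yaw 0.4 [124.1  19.2] 149.5
open book [535.1 190.2] [ 34.5 149.7] 88.8
tcp [535.2 136.1  45.2] [179.9 -40.   88.9] [-0.3 -7.2  4.9] 31.8
```

```bash
python3 -m handwheel '[[0.0002,0,0.00016,0,0,0,0.05],[0.0002,0,0.00016,0,0,0,0.05],[0.0002,0,0.00016,0,0,0,0.05]]' | grep -E 'pos|force'
python3 -m handwheel '[[0.0002,0,0.00016,0,0,0,0.05],[0.0002,0,0.00016,0,0,0,0.05]]'| grep -E 'pos|force'
python3 - <<'E'
from h import *
p,d=r.snapshot("top"); cv2.imwrite('top_raw.png',p); C=cloud('top',d)
print(r.sense()['ft_force'].round(1))
R=C[d>0]; R=R[(R[:,2]>203)&(R[:,2]<225)&(abs(R[:,0]-535)<90)&(R[:,1]>120)&(R[:,1]<215)]
c=cv2.minAreaRect(R[:,:2].astype(np.float32)); print('open book',np.round(c[0],1),np.round(c[1],1),round(c[2],1))
cv2.imwrite('pics/t4.png',cv2.resize(p[190:300,220:370],None,fx=5,fy=5,interpolation=2))
E
```

```text
tool_pos: [535.3, 136.9, 45.2]
ft_force: [0.2, -7.2, 4.9]
grip_force: 3.6
tool_pos: [535.3, 137.4, 45.2]
ft_force: [0.3, -8.2, 4.9]
grip_force: 3.9
[ 0.6 -5.3  4.6]
open book [535.1 190.1] [ 34.5 149.7] 88.9
```

View pics/t4.png

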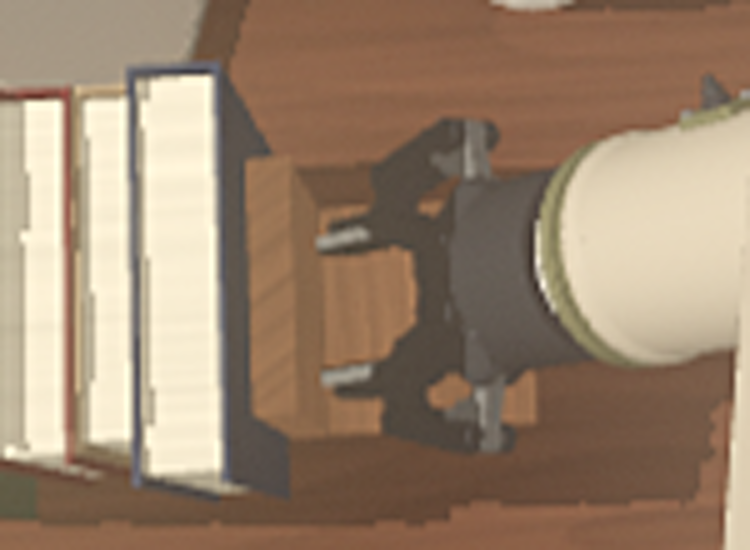

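The top crop shows the bookend (upright at 250–320, 155–440) almost on the blue cover and centred on it, with both fingers behind it. I'll creep forward and watch the force.

```bash
python3 -m handwheel '[[0.0002,0,0.00016,0,0,0,0.05],[0.0002,0,0.00016,0,0,0,0.05]]'| grep -E 'pos|force'
python3 -m handwheel '[[0.0002,0,0.00016,0,0,0,0.05]]'| grep -E 'pos|force'
python3 -m handwheel '[[0.0002,0,0.00016,0,0,0,0.05]]'| grep -E 'pos|force'
```

```text
tool_pos: [535.3, 137.9, 45.2]
ft_force: [-0.3, -6.7, 5.0]
grip_force: 3.3
tool_pos: [535.3, 138.2, 45.2]
ft_force: [-0.2, -6.6, 3.8]
grip_force: 3.5
tool_pos: [535.3, 138.3, 45.2]
ft_force: [-0.5, -9.1, 6.0]
grip_force: 5.0
```

```bash
python3 -m handwheel '[[0,0,0,0,0,0,0.05]]'| grep -E 'pos|force'
python3 -m handwheel '[[0.0001,0,0.00008,0,0,0,0.05]]'| grep -E 'pos|force'
```

```text
tool_pos: [535.3, 138.2, 45.2]
ft_force: [-0.3, -9.0, 4.1]
grip_force: 4.2
tool_pos: [535.3, 138.2, 45.2]
ft_force: [-1.1, -10.4, 6.0]
grip_force: 5.0
```

```bash
python3 -m handwheel '[[-0.0004,0,-0.0003,0,0,0,0.05],[-0.0008,0,-0.0006,0,0,0,0.05],[-0.002,0,-0.0017,0,0,0,0.05],[-0.004,0,-0.0033,0,0,0,0.05],[-0.006,0,-0.005,0,0,0,0.05],[-0.006,0,-0.005,0,0,0,0.05],[0,0,-0.01,0,0,0,0.05],[0,0,-0.02,0,0,0,0.05]]'
python3 -m handwheel '[[0,0,-0.025,0,0,0,0.05],[0,0,-0.025,0,0,0,0.05],[0,0,-0.025,0,0,0,0.05],[0,0,-0.025,0,0,0,0.05],[-0.02,0,-0.02,0,0,0,0.05],[-0.02,0,-0.02,0,0,0,0.05],[0,0,0,0,0,0,0.05],[0,0,0,0,0,0,0.05]]'
python3 - <<'E'
from h import *
for n in("top","scene"):
    p,d=r.snapshot(n); cv2.imwrite(n+'_raw.png',p); C=cloud(n,d)
    Q=C[(d>0)&(p[...,2].astype(int)-p[...,0]>35)]
    def rect(nm,P):
        c=cv2.minAreaRect(P[:,:2].astype(np.float32)); print(n,nm,len(P),np.round(c[0],1),np.round(c[1],1),round(c[2],1))
    w=lambda P,x0,x1,y0,y1,z0,z1:P[(P[:,0]>x0)&(P[:,0]<x1)&(P[:,1]>y0)&(P[:,1]<y1)&(P[:,2]>z0)&(P[:,2]<z1)]
    A=C[d>0]
    rect('be top',w(Q,470,600,120,173,144,157)); rect('be foot',w(Q,470,600,50,172,13,24))
    rect('open book',w(A,440,620,165,213,203,225)); rect('row foot',w(Q,470,610,400,480,13,24))
    rect('paperback',w(A,620,800,190,400,15,30)); rect('mug',w(A,660,770,-5,100,86,100)); rect('spray',w(A,660,730,-160,-90,150,180))
a=cv2.imread('scene_raw.png')[60:300,160:480]; cv2.imwrite('pics/s5.png',cv2.resize(a,None,fx=2,fy=2,interpolation=2))
print(r.sense()['time'])
E
```

```text
time: 33.48
tool_pos: [532.3, 94.8, 66.4]
tcp_rot: [-179.7, -40.1, 88.7]
ft_force: [-0.0, -0.3, -0.0]
finger_gap: 49.8
grip_force: 0.0
time: 34.15
tool_pos: [532.2, -27.9, 149.9]
tcp_rot: [180.0, -40.0, 88.8]
ft_force: [-0.0, 0.4, 0.3]
finger_gap: 49.9
grip_force: 0.0
top be top 477 [535.2 163.9] [18.  99.8] 88.7
top be foot 1880 [534.1 112.9] [ 99.3 100.1] 88.9
top open book 1635 [535.  190.1] [ 34.4 149.4] 88.7
top row foot 966 [539.5 434. ] [ 51.5 100.2] 90.0
top paperback 3357 [705.5 287.8] [176.2 110.9] 72.1
top mug 266 [712.9  47.9] [77.5 79.7] 86.6
top spray 177 [ 694.3 -122.6] [26.2 26. ] 82.7
scene be top 347 [533.5 162.1] [ 19.6 103.6] 88.3
scene be foot 1520 [533.3 115.7] [109.8 104.6] 88.8
scene open book 989 [534.3 188.2] [ 35.3 152.6] 88.7
scene row foot 647 [539.9 428.1] [ 55.9 102.1] 89.7
scene paperback 4560 [704.1 285.7] [175.9 113.9] 72.4
scene mug 708 [713.   45.8] [79.1 79.1] 70.4
scene spray 405 [ 695.9 -124.2] [26.6 27.3] 87.5
34.25
```

View pics/s5.png

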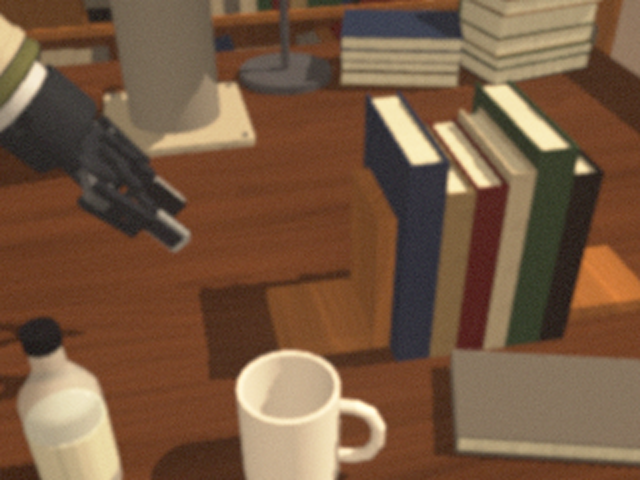

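The crop shows the bookend standing flush against the blue cover at (375,270), with the gripper clear. Depth puts its back at y≈172.9, on the row face, centred within 1 mm. The row, mug, bottle and paperback haven't moved measurably.

```bash
python3 -c "
from bench import r; print(r.hand_in())"
```

```text
the job is handed in; nothing more can be done
None
```

The bookend was tipped up onto its foot under control, slid flat and centred against the end of the row, and handed in at about 34 s; the row, mug, bottle and paperback show no measurable movement.

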